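# Find the sunken discharge key by touch and hold it down

### The job

Before the capacitors are handled, work the discharge box's hidden key with a fingertip: touch the left end of the ledge behind the hood, and from there feel along the ledge to find the notch. Press the key inside the notch fully down and finish while still holding it down. Nothing needs grasping; be gentle with the box, and do not shift the things lying on and round it.

Things in the scene. Friction and masses are not known exactly. Their poses are not given: they have to be found in the camera images.
- discharge_box: Capacitor discharge box, fixed to the bench, 90 (own x) x 320 (own y) x 75 mm tall. Origin on its underside, 40 mm from the front, 50 from the back, midway in y; +x to its back (away from the robot at yaw 0), +y to its left end seen from the robot, z up. The front is a hood 75 mm high, x = -40 to +10 mm; behind it runs a ledge, 20 mm lower, x = +10 to +50 mm. End blocks as high as the hood close the ledge at y = -100 and +110 mm.
- ledge_mid (a point): Middle of the ledge's level top, 55 mm above the bench, at x = 30, y = 5 mm of the box; axes as the box's. The ledge is 40 mm wide in x, open to the back, and runs 105 mm either way in y. A notch 52 mm long in y, cut through the ledge's full width, lies somewhere in it: its centre 15 to 75 mm to the right (-y) of here, different each time and not measured: feel or look for it.
- ledge_end: The left end section of that ledge, part of the box: a plain level block 40 mm (x) by 50 mm (y), from y = +60 to +110 mm of the box, its top 55 mm above the bench. Origin at the centre of its top; axes as the box's. The notch is never in it; the rest of the ledge lies 0.3 mm lower.
- discharge_key (a joint): How far the discharge key is pressed, m: 0 up, 0.006 fully down. A flat key, 36 (x) x 49 mm (y), that fills the floor of the notch, its face 12 mm below the ledge's top when up and 18 mm when fully down. It goes straight down against a spring: 2 N starts it, 5 N puts it fully down; it springs up when let go.
- hex_key: Bystander, loose, to be left alone: black L-shaped hex key, 26 x 82 x 5 mm, lying on top of the discharge box's hood. Origin at the centre of its underside.
- cell_0: Bystander, loose, to be left alone: loose capacitor can, 35 mm round, 58 mm tall, standing upright. Origin at the centre of its underside.
- cell_1: Bystander, loose, to be left alone: second loose capacitor can, 35 mm round, 58 mm tall, standing upright. Origin at the centre of its underside.
- side_cutter: Bystander, loose, to be left alone: side cutter, 46 x 121 x 10 mm, lying flat. Origin at the centre of its underside.
- tape_amber: Bystander, loose, to be left alone: roll of tape, 75 mm round, 19 mm high, lying flat. Origin at the centre of its underside.
- banana_black: Bystander, loose, to be left alone: banana plug, 12 x 58 x 12 mm, lying. Origin at the centre of its underside.
- usb_stick: Bystander, loose, to be left alone: USB stick, 18 x 51 x 8 mm, lying. Origin at the centre of its underside.

How it is judged:
By the outcome, as a careful person would: the job done as asked, in the order asked, and still so for the second after the job is handed in, while the arm keeps its last pose, push and grip.
It also fails if it takes over 58 s, if anything falls off the work surface, if the arm or the gripper's body presses on something with over 40 N, if the wrist force passes 120 N, or if a joint passes its speed limit or range.

### The arm

A 6-joint arm with a two-finger parallel gripper is mounted at the origin on a cart in front of the work surface, level with it; the furniture and walls round the work are solid. World frame = base frame: x ahead of the robot, y to its left, z up, the work surface at z = 0. Lengths are in m, angles in rad, forces in N, time in s.
With the tool pointing down it reaches from about 0.35 to 0.775 m from the base axis. Payload 5.5 kg.
Tool frame: the origin (TCP) lies midway between the tips of the shut fingers; the grasp point (between the pads) lies 19 mm behind it; z points along the fingers, y is the line along which they close (so a half turn about z gives the same grasp; the last joint's range is limited). The gripper opens to 85 mm and grips with 20 to 120 N. Pads are 22 mm wide; open, the fingers measure 114 mm over their backs; the gripper's body (76 mm by 85 mm) begins 54 mm behind the grasp point. The pads swing forward as they close: fully open they stand 13 mm farther back than shut.
Start: joints at [-1.258, 0.313, 0.046, 1.304, 0, 1.431], TCP at [0.252, -0.517, 0.231] pointing down, gripper open.
Joint ranges: [-2.76, 2.76], [-0.86, 1.69], [-1.03, 1.26], [-2.2, 2.34], [-1.47, 1.5], [-3.14, 3.14]. Speed limits (rad/s): [2.57, 2.57, 3.14, 3.14, 3.14, 3.14].

### API

Orientations are given as a unit quaternion [w, x, y, z].
In Python, from workcell import env gives the robot as it stands.
- The arm moves only by the tool move_arm, never from a script. Its argument "targets" is a list of rows, each a list of 3 entries, a list of its own where there are three numbers: the shift along the tool's x, y, z in mm, then the turn, a rotation vector about the tool's x, y, z in units of 10 degrees (1.0 is 10 degrees), then the closure, from -1 (fully open) to 1 (shut). In form: [[[dx, dy, dz], [ax, ay, az], gripper], ...]. A call has 1 to 5 rows; each row is the pose to reach, as a shift and turn from the pose commanded when the call began, along the tool's axes at that moment; what a row does not reach only later rows make up. A row lasts 1/8 s, in which the tool goes at most 62.5 mm and 10.7 degrees, less where a joint would pass 70% of its speed; a pose out of reach is approached as far as the arm can. A call with a gripper value outside its range is refused whole. The fingers move at their own pace and stop on an object; "squeeze" is the grip in N (left out, the last holds). Time passes only in rows, so rows that repeat a pose let the fingers close. It gives the time, the measured TCP pose, the force, the opening and the grip force at its end, in the units of the state.
- env.get_state(): the state, without advancing time (a new reading comes with each control period).
- env.read_camera(name): name is "side" or "top" or "wrist"; returns a dict with "pixels" (400x640x3 uint8, red, green, blue), "fovy" (degrees; the focal length in pixels is half the picture's height over the tangent of half this angle, whatever the lens; pixels are square), "cx", "cy" (the principal point, pixels), "extrinsics" (4x4, takes a point from world to camera coordinates); the wrist camera has in their place "mount" (4x4, takes a point from camera to tool coordinates, whose origin is the TCP and whose axes are the flange's). Camera axes: x right, y up, looking along -z (the intrinsics and any distortion apply to the point x, -y, -z); pixel columns grow to the right and rows downward; lengths in m; the calibration is good to about 2 mm. The wrist camera is an equidistant fisheye: a pixel r from the principal point sees the ray r / f radians off the axis. A picture is of the moment at which its call begins: read the wrist's pose just before it. There is no depth.
- env.hand_in(): hands the job in; it is judged then, once.
Trained networks look in a picture, given as the dict that the camera call returned (one of the last four; its "shot" number tells which), for a name from the list of things; names that differ only in an ending like _2 or _b are one class to them, and where a whole thing is asked for, a point or a joint stands for the part that bears it (a point fixed in the world has none). Each returns a list of dicts, best first, with "confidence" (0 to 1); they miss things now and then, are a little off and sometimes report something else, mostly with a low value. They report only what shows in the picture. A call takes as long as a camera call.
- env.spot_in(thing, picture): "centre" ([x, y, z] in m, in world coordinates, good to about 4 mm: the middle of the surface that is visible of it).
- env.regions_of(thing, picture): "mask" (400x640 bool, what is visible of it).
- env.landmark_of(thing, picture): "centre" ([x, y, z] in m, in world coordinates, good to about 4 mm: a listed point, or the origin of a listed thing).
The state is a dict: "clock": time; "joint_pos": joint angles; "qvel": joint speeds; "tau": joint torques, N m; "tcp_pos": TCP position; "orientation": TCP orientation; "wrist_force": force on the tool from outside, world axes, zero at the start; "ft_torque": the same for the moment, N m; "finger_gap": finger opening in m; "grip_force": force on a finger pad.
Only numpy, scipy, OpenCV 4.12 (cv2) and the standard library are available. Lean on these libraries where they do the work, as an engineer would, in place of code of your own. Each camera call takes 0.05 s, during which the arm holds its last target. There are 200 camera calls.

## Working session

There is one attempt and no reset: what is moved stays moved. The work goes in short steps, Python scripts to look and compute and a tool call to move; the robot and the scene stay as the last step left them, time stands still between calls to the robot, and variables do not carry over. Pictures are saved under pics/ and viewed, at most 10 in all, crops included, and the job is handed in when it is done.

Besides the shell and the picture viewer there is one more tool, called after "Emit:" in YAML: its name, and indented under it one key for each argument. move_arm: Moves the arm, as the interface text tells. Its arguments: {"type":"object","properties":{"targets":{"type":"array","items":{"type":"array"}},"squeeze":{"type":"number"}},"required":["targets"]}

```bash
mkdir -p pics
cat > h.py <<'E'
from workcell import env
import numpy as np, cv2
from scipy.spatial.transform import Rotation as R
def rot(s): 
    q=s['orientation']; return R.from_quat([q[1],q[2],q[3],q[0]])
def save(p,n): cv2.imwrite('pics/'+n,p['pixels'][:,:,::-1])
def px(p,X):
    f=200/np.tan(np.radians(p['fovy'])/2)
    c=p['extrinsics']@np.append(X,1); return p['cx']+f*c[0]/-c[2], p['cy']+f*c[1]/c[2]
E
python3 - <<'E'
from h import *
s=env.get_state(); print(s['clock'],s['tcp_pos'],rot(s).as_matrix().round(3),s['wrist_force'],s['finger_gap'])
for c in('top','side'):
    p=env.read_camera(c); save(p,c+'.png'); print(c,p['fovy'],p['cx'],p['cy'],p['extrinsics'].round(3).tolist())
    for t in('discharge_box','ledge_mid','ledge_end','discharge_key','hex_key','cell_0','side_cutter','tape_amber'):
        print(t,[(np.round(d['centre'],4).tolist(),round(d['confidence'],2)) for d in env.landmark_of(t,p)[:2]])
    for t in('ledge_end','discharge_key'):
        print('spot',t,[(np.round(d['centre'],4).tolist(),round(d['confidence'],2)) for d in env.spot_in(t,p)[:2]])
E
```

```text
0.0 [ 0.25136734 -0.51655634  0.2303956 ] [[ 0.899  0.437 -0.001]
 [ 0.437 -0.899  0.002]
 [ 0.    -0.002 -1.   ]] [ 0.89874908 -0.32459707 -0.09406734] 0.08555043640329771
top 50.60063713412391 318.3778519502433 199.79689710064292 [[0.024, -0.999, 0.021, 0.171], [0.987, 0.027, 0.157, -0.56], [-0.157, 0.017, 0.987, -0.952], [0.0, 0.0, 0.0, 1.0]]
discharge_box [([0.4048, 0.1848, 0.0028], 0.93)]
ledge_mid [([0.4768, 0.4633, -0.0017], 0.69), ([0.4351, 0.188, 0.0564], 0.65)]
ledge_end [([0.4474, 0.265, 0.0554], 0.83)]Traceback (most recent call last):
  File "<stdin>", line 6, in <module>
ValueError: it knows: banana_black, cell, discharge_box, hex_key, ledge_end, ledge_mid, side_cutter, tape_amber, usb_stick
```

View pics/top.png

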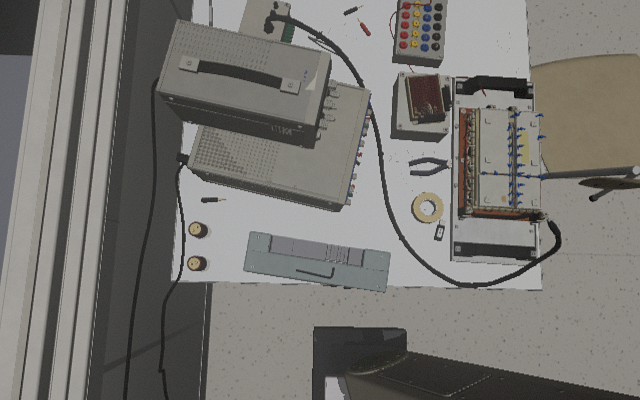

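Run:
```python
from h import *
from scipy.optimize import least_squares
p=env.read_camera('top'); m=env.regions_of('discharge_box',p)[0]['mask'].astype(np.uint8)
for t in('hex_key','ledge_end','ledge_mid'): print(t,[(np.round(d['centre'],4).tolist(),round(d['confidence'],2)) for d in env.landmark_of(t,p)[:2]])
C=np.array([(x,y,z) for x in(-.04,.01) for y in(-.16,.16) for z in(0,.075)]+[(.05,y,z) for y in(-.16,.16) for z in(0,.075)])
def W(v,X): return np.c_[R.from_euler('z',v[2]).apply(X)]+[v[0],v[1],0]
# compare filled silhouette at sub-pixel scale
def sil(v):
    P=np.array([px(p,X) for X in W(v,C)]); h=cv2.convexHull((P*16).astype(np.float32)).astype(np.int32)
    a=np.zeros((400,640),np.uint8); cv2.fillConvexPoly(a,h,255,cv2.LINE_AA,4); return a/255.
from scipy.optimize import minimize
b=None
for y in(-.2,-.1,0,.1,.2):
    r=minimize(lambda v:np.abs(sil(v)-m).sum(),[.405,.185,y],method='Nelder-Mead',options=dict(initial_simplex=[[.405,.185,y],[.415,.185,y],[.405,.195,y],[.405,.185,y+.1]],xatol=1e-5,fatol=.1))
    if b is None or r.fun<b.fun:b=r
v=b.x; print('box',v,b.fun,m.sum()); np.save('box.npy',v)
for n,X in(('mid',(.03,.005,.055)),('end',(.03,.085,.055))): print(n,W(v,np.array([X])))
im=cv2.resize(p['pixels'][215:305,230:410][:,:,::-1],None,fx=4.4,fy=4.4,interpolation=cv2.INTER_CUBIC)
for y in (-.1,-.07,-.04,-.01,.02,.05,.06,.08,.11):
  for x in (.01,.05):
    q=px(p,W(v,np.array([(x,y,.055)]))[0]); cv2.circle(im,(int((q[0]-230+.5)*4.4),int((q[1]-215+.5)*4.4)),2,(0,0,255),-1)
cv2.imwrite('pics/crop.png',im)
p=env.read_camera('side'); save(p,'side.png')
for t in('discharge_box','ledge_mid','ledge_end','hex_key'): print(t,[(np.round(d['centre'],4).tolist(),round(d['confidence'],2)) for d in env.landmark_of(t,p)[:2]])
```

```text
hex_key [([0.387, 0.188, 0.0735], 0.51)]
ledge_end [([0.4478, 0.2657, 0.0563], 0.93)]
ledge_mid [([0.4344, 0.1862, 0.0608], 0.93)]
box [ 0.4055709   0.18659408 -0.13077456] 358.8117647058824 5830
mid [[0.43596674 0.18763932 0.055     ]]
end [[0.44639891 0.26695621 0.055     ]]
discharge_box [([0.4085, 0.185, -0.0004], 0.87)]
ledge_mid [([0.4336, 0.1862, 0.0529], 0.89), ([0.4812, 0.4662, 0.0042], 0.67)]
ledge_end [([0.449, 0.2667, 0.058], 0.64)]
hex_key [([0.6532, -0.0978, -0.0035], 0.44), ([0.3951, 0.1938, 0.0744], 0.42)]
```

View pics/crop.png

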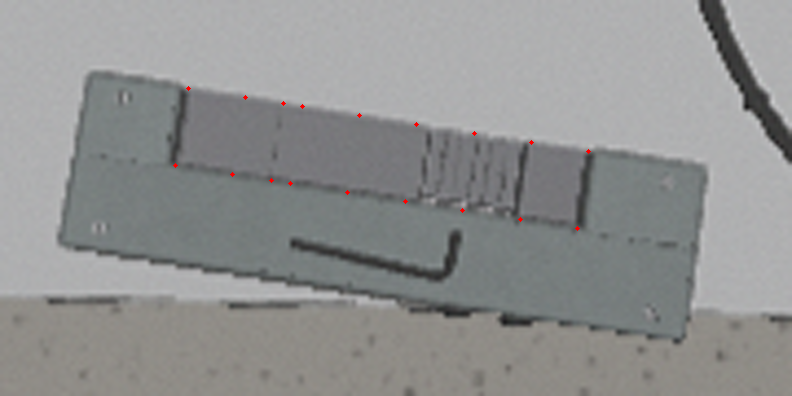

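View pics/side.png

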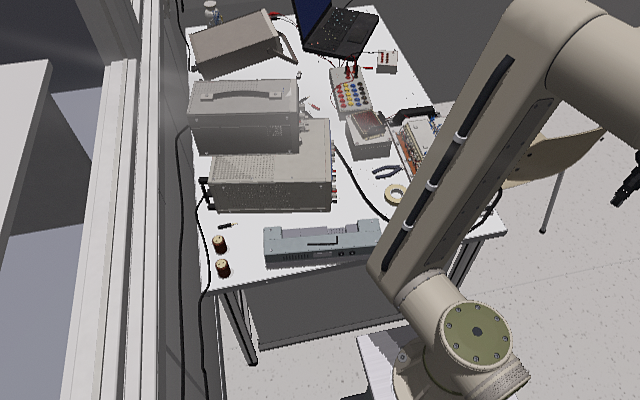

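The top picture shows the notch as a striped strip in the ledge, crop px x≈428–524, which puts it at box y≈-16 to -68 mm. The L-shaped hex key lies on the hood (290–460, 230–275). The side picture shows free space above the ledge.

Emit:
move_arm:
  targets:
    - [[60,-54,0],[0,0,-1],1]
    - [[120,-108,0],[0,0,-2],1]
    - [[180,-162,0],[0,0,-3],1]
    - [[240,-216,0],[0,0,-4],1]
    - [[300,-270,0],[0,0,-5],1]
  squeeze: 30

```text
clock: 1.32
tcp_pos: [0.3695, -0.2258, 0.2316]
orientation: [0.001, 0.787, 0.617, 0.0]
wrist_force: [1.7, -0.3, -0.7]
finger_gap: 0.0001
grip_force: 0.0
```

```bash
cat >> h.py <<'E'
v=np.load('box.npy'); B=R.from_euler('z',v[2])
def to(xb,yb,z,flip=True):
    "shift mm in tool axes and turn (10deg units) to box point, tool x = -box x, pointing down"
    s=env.get_state(); r=rot(s); P=B.apply([xb,yb,0])+[v[0],v[1],z]
    T=B*R.from_matrix(np.diag([-1.,1,-1]))
    b=B.inv().apply(s['tcp_pos']-[v[0],v[1],0])
    print('t',s['clock'],'box xyz mm',(b*1e3).round(1),'gap',round(s['finger_gap'],4),'F',s['wrist_force'].round(2),
     'shift',(r.inv().apply(P-s['tcp_pos'])*1e3).round(1),'turn',np.degrees((r.inv()*T).as_rotvec()).round(1)/10)
E
python3 -c "
from h import *
to(.03,.085,.15); print(env.get_state()['tcp_pos'])"
```

```text
t 1.325 box xyz mm [  18.  -413.6  231.6] gap 0.0001 F [ 1.74 -0.32 -0.74] shift [496.9 -42.6  81.3] turn [ 0.    0.01 -9.63]
[ 0.36947431 -0.22577819  0.23160109]
```

Emit:
move_arm:
  targets:
    - [[60,-5,0],[0,0,-1],1]
    - [[120,-10,0],[0,0,-2],1]
    - [[180,-15,0],[0,0,-3],1]
    - [[240,-20,0],[0,0,-4],1]
    - [[300,-25,0],[0,0,-5],1]

```text
clock: 1.95
tcp_pos: [0.4178, 0.0715, 0.2317]
orientation: [0.001, 0.452, 0.892, 0.0]
wrist_force: [0.9, -0.4, 0.8]
finger_gap: 0.0
grip_force: 0.0
```

```bash
python3 -c "
from h import *
to(.03,.085,.15)"
```

```text
t 1.95 box xyz mm [  27.1 -112.5  231.7] gap 0.0 F [ 0.85 -0.44  0.78] shift [140.7 138.6  81.7] turn [ 0.    0.01 -4.62]
```

Emit:
move_arm:
  targets:
    - [[35,35,0],[0,0,-1],1]
    - [[70,70,0],[0,0,-2],1]
    - [[105,104,0],[0,0,-3],1]
    - [[130,128,10],[0,0,-4],1]
    - [[140.7,138.6,20],[0,0.01,-4.62],1]

```text
clock: 2.58
tcp_pos: [0.4473, 0.2669, 0.211]
orientation: [-0.0, 0.065, 0.998, 0.001]
wrist_force: [-0.1, -0.7, 0.2]
finger_gap: -0.0001
grip_force: 0.0
```

Run:
```python
from h import *
to(.03,.085,.15); s=env.get_state(); p=env.read_camera('wrist'); save(p,'wrist.png'); print(p['fovy'],p['cx'],p['cy'],p['mount'].round(3).tolist())
for t in('ledge_end','ledge_mid','discharge_box'): print(t,[(np.round(d['centre'],4).tolist(),round(d['confidence'],2),(B.inv().apply(np.array(d['centre'])-[v[0],v[1],0])*1e3).round(1).tolist()) for d in env.landmark_of(t,p)[:2]])
```

```text
t 2.575 box xyz mm [ 30.9  85.1 211. ] gap -0.0001 F [-0.11 -0.74  0.18] shift [ 0.9 -0.2 61. ] turn [ 0.01 -0.01  0.  ]
65.70646984690485 319.90529923996297 201.8604763643295 [[-0.001, 0.964, 0.266, 0.068], [1.0, 0.0, 0.001, 0.0], [0.001, 0.266, -0.964, -0.143], [0.0, 0.0, 0.0, 1.0]]
ledge_end [([0.4454, 0.262, 0.0555], 0.91, [29.7, 80.0, 55.5])]
ledge_mid [([0.4464, 0.2643, 0.0573], 0.68, [30.3, 82.4, 57.3]), ([0.496, -0.1132, -0.0011], 0.37, [128.8, -285.4, -1.1])]
discharge_box [([0.4052, 0.1879, -0.0013], 0.8, [-0.5, 1.2, -1.3])]
```

View pics/wrist.png

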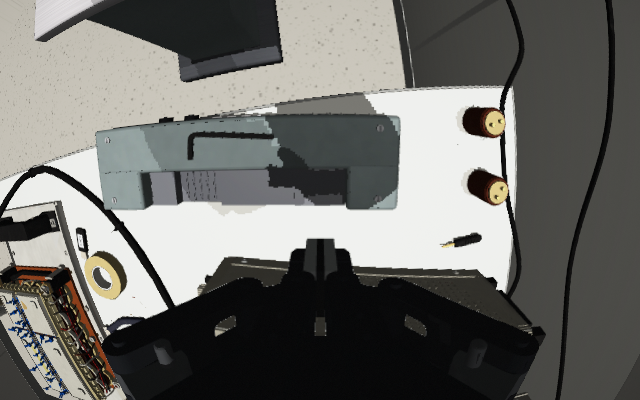

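The wrist view shows the box (97–400, 115–210) with the striped notch at about x 180–218. It also shows the hex key clear on the hood and the cans to the right. Next I descend over the left end.

Emit:
move_arm:
  targets:
    - [[1,0,40],[0,0,0],1]
    - [[1,0,80],[0,0,0],1]
    - [[1,0,115],[0,0,0],1]
    - [[1,0,138],[0,0,0],1]
    - [[1,0,148],[0,0,0],1]

```text
clock: 3.4
tcp_pos: [0.4456, 0.2639, 0.0627]
orientation: [-0.001, 0.07, 0.998, -0.0]
wrist_force: [0.5, 0.5, 0.9]
finger_gap: 0.0
grip_force: 0.0
```

```bash
python3 -c "
from h import *
to(.03,.085,.055)"
```

```text
t 3.4 box xyz mm [29.6 81.9 62.7] gap 0.0 F [0.46 0.52 0.86] shift [-0.4  3.1  7.7] turn [-0.   -0.01 -0.05]
```

Emit:
move_arm:
  targets:
    - [[0,3,2],[0,0,0],1]
    - [[0,3,4],[0,0,0],1]
    - [[0,3,5],[0,0,0],1]
    - [[0,3,6],[0,0,0],1]
    - [[0,3,6],[0,0,0],1]

```text
clock: 4.03
tcp_pos: [0.4464, 0.2681, 0.0574]
orientation: [-0.001, 0.068, 0.998, 0.0]
wrist_force: [-0.7, -0.1, -0.1]
finger_gap: 0.0003
grip_force: 0.0
```

Emit:
move_arm:
  targets:
    - [[0,0,0.5],[0,0,0],1]
    - [[0,0,1],[0,0,0],1]
    - [[0,0,1],[0,0,0],1]

```text
clock: 4.4
tcp_pos: [0.4464, 0.2681, 0.0562]
orientation: [-0.001, 0.069, 0.998, 0.0]
wrist_force: [-0.7, -0.8, -0.3]
finger_gap: -0.0001
grip_force: 0.0
```

Emit:
move_arm:
  targets:
    - [[0,0,0.5],[0,0,0],1]
    - [[0,0,1],[0,0,0],1]
    - [[0,0,1],[0,0,0],1]

```text
clock: 4.78
tcp_pos: [0.4464, 0.2681, 0.0552]
orientation: [-0.001, 0.069, 0.998, 0.0]
wrist_force: [0.5, 0.2, 1.0]
finger_gap: -0.0001
grip_force: 0.0
```

Emit:
move_arm:
  targets:
    - [[0,0,0.5],[0,0,0],1]
    - [[0,0,0.5],[0,0,0],1]

```text
clock: 5.03
tcp_pos: [0.4464, 0.2681, 0.0551]
orientation: [-0.001, 0.069, 0.998, 0.0]
wrist_force: [-1.8, -1.0, 4.0]
finger_gap: -0.0001
grip_force: 2.0
```

Contact with the ledge end (4 N at z = 55.1 mm). I now slide to the right along the ledge.

Emit:
move_arm:
  targets:
    - [[0,-6,0],[0,0,0],1]
    - [[0,-12,0],[0,0,0],1]
    - [[0,-18,0],[0,0,0],1]
    - [[0,-24,0],[0,0,0],1]
    - [[0,-30,0],[0,0,0],1]

```text
clock: 5.65
tcp_pos: [0.4426, 0.2382, 0.055]
orientation: [-0.0, 0.069, 0.998, 0.001]
wrist_force: [-0.0, 3.6, 4.2]
finger_gap: -0.0001
grip_force: 2.0
```

Emit:
move_arm:
  targets:
    - [[0,-6,0.1],[0,0,0],1]
    - [[0,-12,0.2],[0,0,0],1]
    - [[0,-18,0.3],[0,0,0],1]
    - [[0,-24,0.3],[0,0,0],1]
    - [[0,-24,0.3],[0,0,0],1]

```text
clock: 6.28
tcp_pos: [0.4393, 0.214, 0.0547]
orientation: [-0.0, 0.069, 0.998, 0.0]
wrist_force: [0.5, 1.2, 6.5]
finger_gap: -0.0002
grip_force: 3.1
```

```bash
python3 -c "
from h import *
to(.03,-.042,.055)"
```

```text
t 6.275 box xyz mm [29.8 31.6 54.7] gap -0.0002 F [0.48 1.22 6.52] shift [ -0.7 -73.6  -0.3] turn [ 0.   -0.   -0.04]
```

Emit:
move_arm:
  targets:
    - [[0,-6,0],[0,0,0],1]
    - [[0,-12,0],[0,0,0],1]
    - [[0,-18,0],[0,0,0],1]
    - [[0,-24,0],[0,0,0],1]
    - [[0,-30,0],[0,0,0],1]

```text
clock: 6.9
tcp_pos: [0.4352, 0.185, 0.0547]
orientation: [-0.0, 0.068, 0.998, 0.001]
wrist_force: [1.4, 4.8, 6.3]
finger_gap: -0.0001
grip_force: 2.9
```

Emit:
move_arm:
  targets:
    - [[0,-6,0],[0,0,0],1]
    - [[0,-12,0],[0,0,0],1]
    - [[0,-18,0],[0,0,0],1]
    - [[0,-18,0],[0,0,0],1]

```text
clock: 7.4
tcp_pos: [0.4326, 0.1666, 0.0547]
orientation: [-0.0, 0.069, 0.998, 0.0]
wrist_force: [-0.0, 2.1, 6.7]
finger_gap: 0.0001
grip_force: 3.2
```

Emit:
move_arm:
  targets:
    - [[0,-4,0],[0,0,0],1]
    - [[0,-8,0],[0,0,0],1]
    - [[0,-8,0],[0,0,0],1]

```text
clock: 7.78
tcp_pos: [0.4301, 0.158, 0.0537]
orientation: [-0.002, 0.069, 0.998, -0.001]
wrist_force: [0.0, -0.2, -0.5]
finger_gap: 0.0001
grip_force: 0.0
```

Emit:
move_arm:
  targets:
    - [[0,-4,0],[0,0,0],1]
    - [[0,-8,0],[0,0,0],1]
    - [[0,-8,0],[0,0,0],1]

```text
clock: 8.15
tcp_pos: [0.4299, 0.1507, 0.0542]
orientation: [-0.001, 0.069, 0.998, 0.0]
wrist_force: [-0.3, 0.7, -0.6]
finger_gap: 0.0003
grip_force: 0.0
```

```bash
python3 -c "
from h import *
to(.03,-.042,.055)"
```

```text
t 8.15 box xyz mm [ 28.8 -32.4  54.2] gap 0.0003 F [-0.33  0.65 -0.6 ] shift [-1.3 -9.6 -0.8] turn [ 0.   -0.01 -0.04]
```

The force fell to zero between box y = -16 and -25, which agrees with the notch seen at -16 to -68. I centre over it and descend.

Emit:
move_arm:
  targets:
    - [[-0.5,-5,-1],[0,0,0],1]
    - [[-1,-9.5,-1],[0,0,0],1]
    - [[-1,-9.5,2],[0,0,0],1]
    - [[-1,-9.5,5],[0,0,0],1]
    - [[-1,-9.5,7],[0,0,0],1]

```text
clock: 8.78
tcp_pos: [0.4298, 0.1417, 0.0471]
orientation: [-0.001, 0.068, 0.998, 0.0]
wrist_force: [0.3, -0.5, -0.5]
finger_gap: -0.0002
grip_force: 0.0
```

Emit:
move_arm:
  targets:
    - [[0,0,1],[0,0,0],1]
    - [[0,0,2],[0,0,0],1]
    - [[0,0,3],[0,0,0],1]
    - [[0,0,3],[0,0,0],1]

```text
clock: 9.28
tcp_pos: [0.4299, 0.1417, 0.0443]
orientation: [-0.001, 0.068, 0.998, 0.0]
wrist_force: [-0.9, 0.3, 0.4]
finger_gap: -0.0003
grip_force: 0.0
```

```bash
python3 -c "
from h import *
to(.03,-.042,.043)"
```

```text
t 9.275 box xyz mm [ 30.  -41.4  44.3] gap -0.0003 F [-0.93  0.33  0.44] shift [-0.  -0.6  1.3] turn [ 0.   -0.01 -0.04]
```

Inside the notch, no side contact. I press on.

Emit:
move_arm:
  targets:
    - [[0,0,1],[0,0,0],1]
    - [[0,0,2],[0,0,0],1]
    - [[0,0,3],[0,0,0],1]
    - [[0,0,3],[0,0,0],1]

```text
clock: 9.78
tcp_pos: [0.4301, 0.1417, 0.0415]
orientation: [-0.001, 0.069, 0.998, 0.0]
wrist_force: [-0.7, 0.5, 2.7]
finger_gap: 0.0001
grip_force: 1.2
```

Emit:
move_arm:
  targets:
    - [[0,0,1],[0,0,0],1]
    - [[0,0,2],[0,0,0],1]
    - [[0,0,3],[0,0,0],1]
    - [[0,0,3],[0,0,0],1]

```text
clock: 10.28
tcp_pos: [0.43, 0.1417, 0.0384]
orientation: [-0.001, 0.068, 0.998, 0.0]
wrist_force: [-0.6, -1.1, 4.2]
finger_gap: -0.0002
grip_force: 1.9
```

Emit:
move_arm:
  targets:
    - [[0,0,0.5],[0,0,0],1]
    - [[0,0,1],[0,0,0],1]
    - [[0,0,1],[0,0,0],1]

```text
clock: 10.65
tcp_pos: [0.4301, 0.1417, 0.0374]
orientation: [-0.001, 0.069, 0.998, 0.0]
wrist_force: [-0.7, -0.7, 4.6]
finger_gap: 0.0
grip_force: 2.2
```

Spring-like rise, as specified. The bottom stop should be at about 37.0 mm.

Emit:
move_arm:
  targets:
    - [[0,0,0.5],[0,0,0],1]
    - [[0,0,0.5],[0,0,0],1]

```text
clock: 10.9
tcp_pos: [0.4301, 0.1417, 0.037]
orientation: [-0.001, 0.068, 0.998, 0.0]
wrist_force: [-0.2, -0.5, 5.3]
finger_gap: -0.0001
grip_force: 2.6
```

Emit:
move_arm:
  targets:
    - [[0,0,0.5],[0,0,0],1]
    - [[0,0,0.5],[0,0,0],1]

```text
clock: 11.15
tcp_pos: [0.4302, 0.1417, 0.0369]
orientation: [-0.0, 0.068, 0.998, 0.0]
wrist_force: [-1.3, -1.0, 8.6]
finger_gap: 0.0003
grip_force: 4.6
```

Emit:
move_arm:
  targets:
    - [[0,0,0.2],[0,0,0],1]
    - [[0,0,0.2],[0,0,0],1]

```text
clock: 11.4
tcp_pos: [0.4302, 0.1417, 0.0368]
orientation: [-0.0, 0.069, 0.998, 0.0]
wrist_force: [-1.8, -0.5, 11.0]
finger_gap: -0.0
grip_force: 5.4
```

```bash
python3 -c "
from h import *
to(.03,-.042,.037); print(env.hand_in())"
```

```text
t 11.4 box xyz mm [ 30.3 -41.3  36.8] gap -0.0 F [-1.81 -0.54 11.05] shift [ 0.3 -0.7 -0.2] turn [ 0.   -0.   -0.04]
the job is handed in; nothing more can be done
None
```

I touched the left end of the ledge, felt along it to the notch, and handed the job in at 11.4 s with the key held on its stop (18 mm below the ledge top, about 11 N); no other contact was felt, but I took no last picture of the bystanders.

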